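# Clamp a bamboo lath with the knob under the jig

## Robot

A 7-joint arm with a two-finger parallel gripper is mounted at the origin on the work surface. World frame = base frame: x ahead of the robot, y to its left, z up, the work surface at z = 0. Lengths are in mm, angles in rad, forces in N, time in s.
With the tool pointing down it reaches from about 400 to 875 mm from the base axis. Payload 4.4 kg.
Tool frame: the origin (TCP) lies at the centre of the arm's flange, where the gripper is bolted on; the fingertips stand 173 mm ahead of it and the grasp point (between the pads) lies 155 mm ahead of it; z points along the fingers, y is the direction in which the jaws open and shut (so a half turn about z gives the same grasp; the last joint's range is limited). The gripper opens to 85 mm and grips with 20 to 120 N. Pads are 22 mm wide; open, the fingers measure 114 mm over their backs; the gripper's body (76 mm by 85 mm) begins 54 mm behind the grasp point. The pads swing forward as they close: fully open they stand 13 mm farther back than shut.
Start: joints at [-1.303, 0.628, 0.038, 1.517, -0.027, 0.996, -0.02], TCP at [212.945, 614.142, 404.713] pointing down, gripper open.
Joint ranges: [-3.06, 3.06], [-0.37, 2.12], [-1.25, 1.32], [0.18, 2.47], [-1.1, 4.24], [0.23, 1.98], [-2.94, 2.94]. Speed limits (rad/s): [2.57, 2.57, 3.14, 3.14, 3.14, 3.14, 3.14].

## Interface

Orientations are given as [roll, pitch, yaw] about the fixed x, y, z axes, in that order (R = Rz(yaw) Ry(pitch) Rx(roll)).
In Python, from cell import * gives the robot as it stands. The module is installed in compiled form; this text tells all that it offers.
- The arm moves only by the shell command python3 -m jog 'ROWS'. ROWS is JSON, one flat list of numbers, 5 for each row, row after row: the shift along the tool's x, y, z in mm, then the turn about the tool's z in degrees, then the finger opening in mm, from 0 to 85.4. A call has 1 to 20 rows; each row is the pose to reach, as a shift and turn from the pose commanded when the call began, along the tool's axes at that moment; what a row does not reach only later rows make up. A row lasts 1/12 s, in which the tool goes at most 41.7 mm and 7.16 degrees, less where a joint would pass 70% of its speed; a pose out of reach is approached as far as the arm can. A call with a gripper value outside its range is refused whole. The fingers move at their own pace and stop on an object; the grip force is fixed at half the most. Time passes only in rows, so rows that repeat a pose let the fingers close. It gives the time, the measured TCP pose, the force and the opening at its end, in the units of the state.
- read_state(): the state, without advancing time (a new reading comes with each control period).
- get_image(name): name is "side" or "top"; returns (picture, depth): 400x640x3 uint8, blue, green, red; 400x640 float32, mm along the optical axis (not along the pixel's ray), 0 where there is no reading.
- camera_params(name): a dict with "K" (3x3 intrinsics, pixels), "dist_coeffs" ([k1, k2, p1, p2, k3] as OpenCV has them; the pictures are not rectified), "T" (4x4, takes a point from camera to world coordinates). Camera axes: x right, y up, looking along -z (the intrinsics and any distortion apply to the point x, -y, -z); pixel columns grow to the right and rows downward; lengths in mm; the calibration is good to about 2 mm. A picture is of the moment at which its call begins. camera_params takes no time and is no camera call.
- finish_job(): hands the job in, once; it reports no verdict.
The state is a dict: "clock": time; "qpos": joint angles; "qd": joint speeds; "tau": joint torques, N m; "eef_pos": TCP position; "tool_rot": TCP orientation; "force": force on the tool from outside, world axes, zero at the start; "torque": the same for the moment, N m; "width": finger opening in mm.
Only numpy, scipy, OpenCV 4.12 (cv2) and the standard library are available. Lean on these libraries where they do the work, as an engineer would, in place of code of your own. Each camera call takes 0.05 s, during which the arm holds its last target.

## Task

Slide the bamboo lath gently along its channel until it is fully home against the end stop, then clamp it there by turning the four-armed knob under the shelf's far edge anticlockwise (seen from above). Tighten by feel until it takes a push of about 11 N at a ball to turn it (it turns freely at 6 N); over 16 N crushes the bamboo. Let go, leaving the lath home and clamped and the things round about undisturbed.

Things in the scene. Friction and masses are not known exactly. Their poses are not given: they have to be found in the camera images.
- jig: Fixed jig: plywood shelf 140 (its x) x 240 (its y) x 12 mm, top 120 mm above the table, on cheeks at its y ends. Origin on the table under the shelf's centre; x to the knob side, y to the end stop, z up. Far edge at x = +70 mm. On top a channel along y: fence (170 long, 14 high; face hand-set at x = -40 to -25 mm, not reported) on the low-x side, jaw on the other.
- stop_face (a point): Middle of the face of the end stop, a block 18 mm high on the shelf at jig y = +100 mm, 8 mm above the shelf.
- knob: Clamp knob under the shelf, upright axis at jig x = +60 mm, y = 0. Steel hub 28 mm across, four arms 8 mm thick along its +x, +y, -x, -y, each with a black ball 24 mm across, centre 60 mm from the axis. Origin on the axis, 94 mm above the table, level with the balls (14 mm under the shelf). Starts with its x axis at 0 to 0.35 rad from jig x; turns 2.4 rad in all.
- knob_axis (a point): The same point on the knob's axis. Anticlockwise from above (about +z) tightens: the balls past the far edge go towards jig +y. Turns freely at about 6 N at a ball; once the lath is gripped the push rises by some 50 to 75 N per rad. It stays where left (from very tight it slips back a little), so a push at rest reads some N less than it took to turn.
- jaw: Sliding jaw on the shelf, aluminium, 50 mm wide, 14 mm high, with a sprung black rubber pad 60 mm wide (18 N per mm). Origin: foot of the pad's face, unpressed. It goes 16 mm to jig -x per radian of the knob; starts at jig x = +3 to -3 mm.
- lath: Loose bamboo lath 14 mm wide, 260 mm long (its y), 16 mm high, about 80 g, lying on the shelf in the channel along jig y, 25 to 55 mm short of the stop. Origin: centre of its underside.
- lath_butt (a point): Centre of the lath's -y end face, 8 mm above the shelf, sticking out past the jig's -y cheek. With the lath home it is at y = -160 mm of the jig, 40 mm clear of the shelf.
- cone_mid (a point): Bystander: cone of white thread, 72 mm across, 108 mm high; its centre, 54 mm above the table.
- jar_mid (a point): Bystander: glass jar with a dark lid, 64 mm across, 85 mm high; its centre.
- block_mid (a point): Bystander: cork sanding block 45 x 95 x 30 mm; its centre.

How it is judged:
By the outcome, as a careful person would: the job done as asked, in the order asked, and still so for the second after the job is handed in, with the robot touching nothing.
It also fails if it takes over 64 s, if anything falls off the work surface, if the arm or the gripper's body presses on something with over 40 N, if the wrist force passes 120 N, or if a joint passes its speed limit or range.

## Working session

There is one attempt and no reset: what is moved stays moved. The work goes in short steps, Python scripts to look and compute and a shell command to move; the robot and the scene stay as the last step left them, time stands still between calls to the robot, and variables do not carry over. Pictures are saved under pics/ and viewed, and the job is handed in when it is done.

```bash
ls; mkdir -p pics
cat > h.py <<'E'
from cell import *
import numpy as np, cv2
from scipy.spatial.transform import Rotation as Rn
def snap(n,fn):
    im,d=get_image(n); cv2.imwrite(f'pics/{fn}.png',im); np.save(f'pics/{fn}.npy',d); return im,d
def w(n,u,v,d):
    p=camera_params(n);K=np.array(p['K']);D=np.array(p['dist_coeffs']);T=np.array(p['T'])
    q=cv2.undistortPoints(np.array([[[u,v]]],float),K,D)[0,0]
    c=np.array([q[0]*d,-q[1]*d,-d,1]);return (T@c)[:3]
def cloud(n,d):
    p=camera_params(n);K=np.array(p['K']);D=np.array(p['dist_coeffs']);T=np.array(p['T'])
    h,wd=d.shape;uu,vv=np.meshgrid(np.arange(wd),np.arange(h))
    q=cv2.undistortPoints(np.stack([uu,vv],-1).reshape(-1,1,2).astype(float),K,D)[:,0].reshape(h,wd,2)
    P=np.stack([q[...,0]*d,-q[...,1]*d,-d,np.ones_like(d)],-1)
    P=P@T.T; P=P[...,:3].copy(); P[d<=0]=np.nan; return P
def proj(n,X):
    p=camera_params(n);K=np.array(p['K']);D=np.array(p['dist_coeffs']);T=np.linalg.inv(np.array(p['T']))
    c=np.atleast_2d(X)@T[:3,:3].T+T[:3,3]
    c=c*[1,-1,-1]
    return cv2.projectPoints(c.reshape(-1,1,3),np.zeros(3),np.zeros(3),K,D)[0][:,0]
E
python3 - <<'E'
from h import *
s=read_state();print({k:np.round(v,3).tolist() for k,v in s.items()})
for n in ('side','top'):
    snap(n,n+'0');print(n,np.round(camera_params(n)['T'],2).tolist(),np.round(camera_params(n)['K'],1).tolist())
E
```

```text
pics
{'clock': 0.0, 'qpos': [-1.303, 0.629, 0.038, 1.518, -0.027, 0.996, -0.02], 'qd': [-0.001, 0.001, -0.002, 0.001, 0.0, -0.002, 0.001], 'tau': [0.001, -56.341, 1.226, -19.344, 0.011, 0.011, -0.0], 'eef_pos': [212.829, 613.852, 403.796], 'tool_rot': [-3.14, 0.0, 2.808], 'force': [-0.102, 0.048, 0.635], 'torque': [-0.005, -0.009, 0.02], 'width': 85.397}
side [[0.97, 0.15, -0.19, 404.84], [-0.24, 0.6, -0.76, -630.39], [-0.0, 0.79, 0.62, 631.31], [0.0, 0.0, 0.0, 1.0]] [[388.9, 0.0, 312.8], [0.0, 388.9, 199.9], [0.0, 0.0, 1.0]]
top [[-0.02, 0.99, -0.15, 406.01], [-1.0, -0.02, 0.0, 25.61], [-0.0, 0.15, 0.99, 1231.8], [0.0, 0.0, 0.0, 1.0]] [[397.1, 0.0, 322.6], [0.0, 397.1, 201.1], [0.0, 0.0, 1.0]]
```

View pics/side0.png

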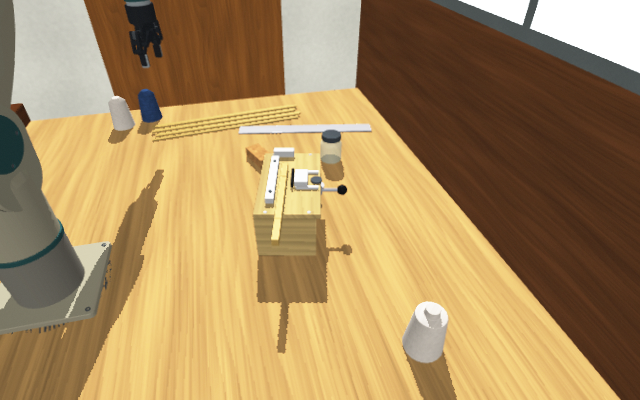

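View pics/top0.png

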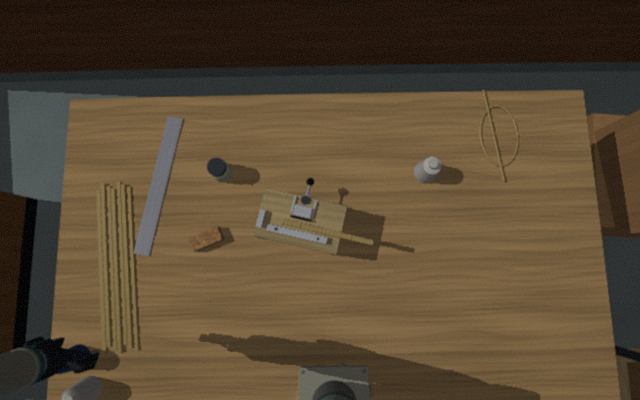

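The side view shows the jig at about (288,190) with the knob ball at (342,189). The lath butt is at (276,237), the jar at (330,147), the cone at (426,332) and the cork at (256,152). The top view agrees, with the jig at (300,220) and the ball at (310,182).

Run:
```python
from h import *
a=cv2.imread('pics/side0.png');b=cv2.imread('pics/top0.png')
cv2.imwrite('pics/sz.png',cv2.resize(a[135:260,235:365],None,fx=6,fy=4.6,interpolation=cv2.INTER_CUBIC)[:600])
cv2.imwrite('pics/tz.png',cv2.resize(b[145:265,180:390],None,fx=3.8,fy=3.8,interpolation=cv2.INTER_CUBIC))
for n,pts in (('side',[(342,189),(276,237),(283,152),(330,135),(429,312),(256,152)]),('top',[(310,182),(372,241),(262,216),(218,167),(431,164),(205,238),(305,199)])):
    P=cloud(n,np.load(f'pics/{n}0.npy'))
    for u,v in pts: print(n,u,v,np.round(P[v,u],1))
P=cloud('top',np.load('pics/top0.npy'))
# shelf points
for z0,z1 in ((112,124),(128,150)):
    m=(P[...,2]>z0)&(P[...,2]<z1)&(abs(P[...,0]-450)<200)&(abs(P[...,1]-60)<250)
    v,u=np.nonzero(m)
    q=P[m];print(z0,len(q),q[:,:2].min(0),q[:,:2].max(0))
    r=cv2.minAreaRect(q[:,:2].astype(np.float32));print(r)
```

```text
side 342 189 [638.6  48.5 100.5]
side 276 237 [ 461.7 -109.4  135.7]
side 283 152 [528.5 189.1 132. ]
side 330 135 [688.1 324.9  86.2]
side 429 312 [ 675.3 -307.7  105.1]
side 256 152 [475.9 375.8  30. ]
top 310 182 [636.1  57.9 107.6]
top 372 241 [ 462.  -111.7  130.9]
top 262 216 [536.3 191.4 138.6]
top 218 167 [691.2 330.8  85.3]
top 431 164 [ 683.3 -295.2  106.8]
top 205 238 [485.3 379.6  32. ]
top 305 199 [584.4  72.3 122.3]
112 2981 [428.50518372 -81.94354579] [618.88031397 219.16321594]
((516.1268310546875, 58.239654541015625), (300.4645080566406, 140.86302185058594), 75.97712707519531)
128 1268 [ 450.74287348 -111.74646695] [586.80583377 208.31927691]
((516.5524291992188, 40.85516357421875), (325.91510009765625, 106.16673278808594), 75.96627807617188)
```

View pics/sz.png

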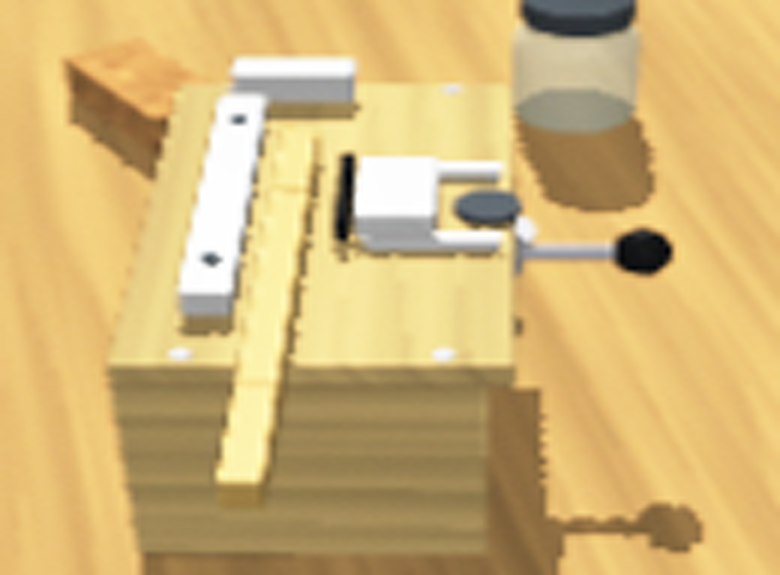

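View pics/tz.png

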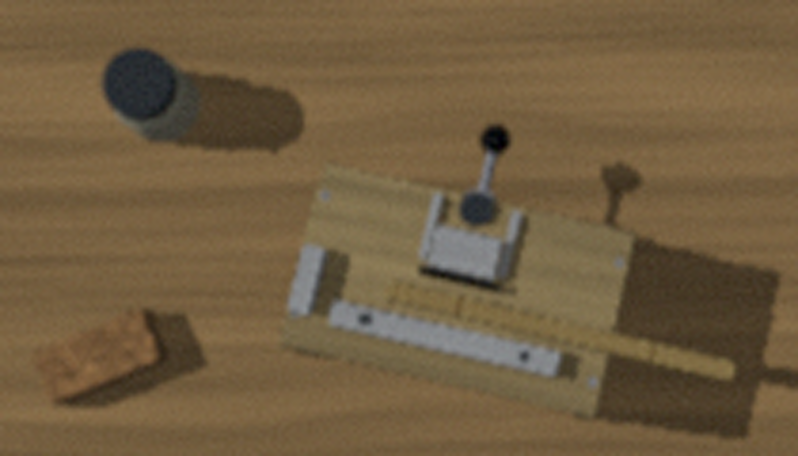

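```bash
cat >> h.py <<'E'
def ray(n,u,v,z):
    a=w(n,u,v,100.);b=w(n,u,v,1000.)
    return a+(b-a)*(z-a[2])/(b[2]-a[2])
def tz(u,v): return (u+.5)/3.8-.5+180,(v+.5)/3.8-.5+145
def sz(u,v): return (u+.5)/6-.5+235,(v+.5)/4.6-.5+135
E
python3 - <<'E'
from h import *
C=np.array([[70,120],[-70,120],[70,-120],[-70,-120]],float)
def kab(A,B):
    a=A-A.mean(0);b=B-B.mean(0);th=np.arctan2((a[:,0]*b[:,1]-a[:,1]*b[:,0]).sum(),(a*b).sum())
    R=np.array([[np.cos(th),-np.sin(th)],[np.sin(th),np.cos(th)]]);t=B.mean(0)-R@A.mean(0)
    return th,t,B-(A@R.T+t)
for n,f,pts in (('top',tz,[(327,165),(283,345),(635,235),(597,415)]),('side',sz,[(512,84),(185,84),(515,366),(112,364)])):
    B=np.array([ray(n,*f(*p),120)[:2] for p in pts]);th,t,r=kab(C,B);print(n,th,t,np.round(r,1).tolist())
    R=np.array([[np.cos(th),-np.sin(th)],[np.sin(th),np.cos(th)]])
    L={'top':dict(ball=(495,138,94),butt=(735,368,136),lend=(388,290,136),hub=(479,207,120),fence1=(331,325,134),fence2=(560,375,134),stopL=(325,250,138),padA=(420,270,134),padB=(512,290,134)),
       'side':dict(ball=(642,252,94),buttL=(218,482,136),buttR=(265,484,136),lendL=(272,130,136),lendR=(316,135,136),fenceR=(266,98,134),fenceRn=(232,296,134),stopf=(232,82,138),pad1=(343,155,134),pad2=(338,215,134))}[n]
    for k,(u,v,z) in L.items():
        X=ray(n,*f(u,v),z)[:2];print(k,np.round(X,1),'jig',np.round(R.T@(X-t),1))
E
```

```text
top -0.2388204717809802 [523.14069239  85.24581112] [[-1.1, -1.2], [0.7, -2.3], [-1.7, 2.6], [2.1, 0.9]]
ball [642.1  58.6] jig [121.9   2.2]
butt [ 460.3 -114. ] jig [ -13.9 -208.4]
lend [521.8 137. ] jig [-13.6  49.9]
hub [584.4  70.5] jig [63.   0.2]
fence1 [497.1 178.8] jig [-47.4  84.7]
fence2 [457.8  12.8] jig [-46.3 -85.9]
stopL [551.8 182.8] jig [  4.7 101.5]
padA [536.2 113.7] jig [ 6.  30.7]
padB [520.3  46.6] jig [  6.4 -38.3]
side -0.2473018543890087 [525.17193434  83.87431561] [[-1.5, -0.4], [1.1, -2.1], [-1.4, 1.5], [1.8, 1.0]]
ball [640.1  55.7] jig [118.4   0.8]
buttL [ 451.7 -113.8] jig [ -22.9 -209.6]
buttR [ 465.4 -118.3] jig [  -8.5 -210.6]
lendL [511.8 136.1] jig [-25.7  47.4]
lendR [527.6 127.4] jig [-8.3 42.8]
fenceR [515.2 170.4] jig [-30.8  81.4]
fenceRn [475.1   6.4] jig [-29.6 -87.4]
stopf [503.7 183. ] jig [-45.1  90.8]
pad1 [534.8 109.9] jig [ 3.  27.6]
pad2 [522.9  59.5] jig [  3.8 -24.2]
```

```bash
cat >> h.py <<'E'
TH=-0.243;JO=np.array([524.,84.5])
RJ=np.array([[np.cos(TH),-np.sin(TH)],[np.sin(TH),np.cos(TH)]])
def j2w(x,y): return RJ@np.array([x,y])+JO
def w2j(p): return RJ.T@(np.array(p)[:2]-JO)
def wjig():
    s=read_state();j=w2j(s['eef_pos']);f=RJ.T@np.array(s['force'][:2])
    print('t',round(s['clock'],2),'jig',np.round(j,1),'tipz',round(s['eef_pos'][2]-173,1),'Fjig',np.round(f,2),round(s['force'][2],2),'yaw',np.round(np.degrees(s['tool_rot']),1),'w',round(s['width'],1))
def plan(x,y,tz,yawdeg,cur=None):
    s=read_state();p=np.array(s['eef_pos']);R=Rn.from_euler('xyz',s['tool_rot']).as_matrix()
    t=np.array([*j2w(x,y),tz+173]);d=R.T@(t-p)
    psi=np.degrees(s['tool_rot'][2]);turn=-((yawdeg-psi+180)%360-180)
    print('shift',np.round(d,1),'turn',round(turn,1),'target w',np.round(t,1))
E
python3 - <<'E'
from h import *
wjig()
Y=np.degrees(TH)+90  # tool x = jig y
print(Y); s=read_state();R=Rn.from_euler('xyz',s['tool_rot']).as_matrix();print(np.round(R.T@(np.array([450,230,404.])-np.array(s['eef_pos'])),1))
plan(-15.5,-245,231,Y);plan(-15.5,-245,112,Y)
E
```

```text
t 0.1 jig [-429.4  439. ] tipz 230.9 Fjig [-0.13 -0.57] 0.17 yaw [-179.9    0.   160.9] w 85.4
76.07712557832099
[-3.498e+02 -2.850e+02  3.000e-01]
shift [-474.2 -643.6    1. ] turn 84.8 target w [ 450.  -149.6  404. ]
shift [-474.2 -643.4  120. ] turn 84.8 target w [ 450.  -149.6  285. ]
```

```bash
python3 -m jog '[-350,-285,0,40,0,-350,-285,0,40,0,-350,-285,0,40,0,-350,-285,0,40,0,-350,-285,0,40,0,-350,-285,0,60,0,-350,-285,0,70,0,-350,-285,0,80,0,-350,-285,0,84.8,0,-350,-285,0,84.8,0,-350,-285,0,84.8,0,-474,-643,0,84.8,0,-474,-643,0,84.8,0,-474,-643,0,84.8,0,-474,-643,0,84.8,0,-474,-643,0,84.8,0,-474,-643,0,84.8,0,-474,-643,0,84.8,0,-474,-643,0,84.8,0,-474,-643,0,84.8,0]'; python3 -c "
from h import *
wjig();plan(-15.5,-245,112,76.08)"
```

```text
clock: 1.77
eef_pos: [449.6, -146.6, 404.6]
tool_rot: [-3.141, -0.0, 1.328]
force: [0.3, 0.7, -0.2]
width: 0.0
t 1.77 jig [ -16.6 -242.2] tipz 231.6 Fjig [0.09 0.73] -0.2 yaw [-180.    -0.    76.1] w 0.0
shift [ -2.8   1.2 119.6] turn 0.0 target w [ 450.  -149.6  285. ]
```

```bash
python3 -m jog '[0,1,40,0,0,0,1,80,0,0,0,1,110,0,0,0,1,119.5,0,0,0,1,119.5,0,0,0,1,119.5,0,0]'; python3 -c "
from h import *
wjig()
a,d=snap('side','s1');b,e=snap('top','t1')
cv2.imwrite('pics/s1z.png',cv2.resize(a[135:275,235:365],None,fx=6,fy=4.2,interpolation=cv2.INTER_CUBIC))
cv2.imwrite('pics/t1z.png',cv2.resize(b[145:265,230:440],None,fx=3.8,fy=3.8,interpolation=cv2.INTER_CUBIC))
wjig()"
```

```text
clock: 2.27
eef_pos: [451.4, -145.2, 285.6]
tool_rot: [3.142, 0.0, 1.328]
force: [0.2, 0.2, 0.8]
width: -0.0
t 2.27 jig [ -15.2 -240.5] tipz 112.6 Fjig [0.13 0.25] 0.82 yaw [180.    0.   76.1] w -0.0
t 2.37 jig [ -14.7 -240.4] tipz 113.7 Fjig [0.17 0.12] -0.52 yaw [179.8   0.   76.1] w -0.3
```

View pics/s1z.png

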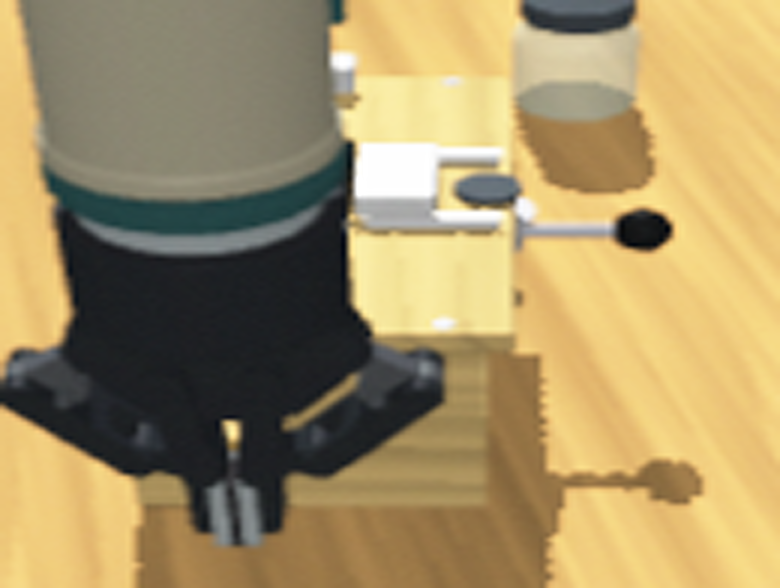

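View pics/t1z.png

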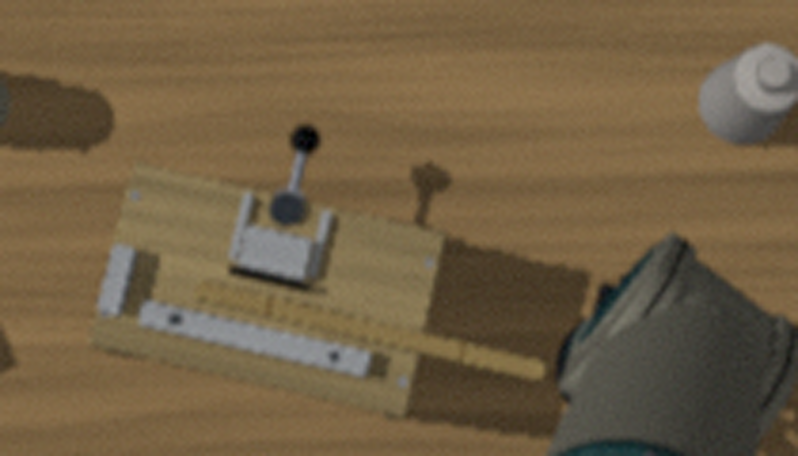

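The fingers are in line with the lath: it shows between the pads at (232,430) in the side crop, with the butt at (545,370) in the top crop. Next I push it along jig +y.

```bash
python3 -m jog '[6,0,0,0,0,11,0,0,0,0,14,0,0,0,0,16,0,0,0,0,18,0,0,0,0,20,0,0,0,0,22,0,0,0,0,25,0,0,0,0,28,0,0,0,0,31,0,0,0,0,34,0,0,0,0,37,0,0,0,0,40,0,0,0,0,42,0,0,0,0,44,0,0,0,0,46,0,0,0,0]'; python3 -c "
from h import *
wjig()
b,e=snap('top','t2')
cv2.imwrite('pics/t2z.png',cv2.resize(b[145:265,230:440],None,fx=3.8,fy=3.8,interpolation=cv2.INTER_CUBIC))"
```

```text
clock: 3.7
eef_pos: [462.2, -100.2, 285.2]
tool_rot: [-3.141, -0.0, 1.328]
force: [-0.3, -0.2, -0.2]
width: -0.1
t 3.7 jig [ -15.6 -194.1] tipz 112.2 Fjig [-0.24 -0.3 ] -0.2 yaw [-180.    -0.    76.1] w -0.1
```

View pics/t2z.png

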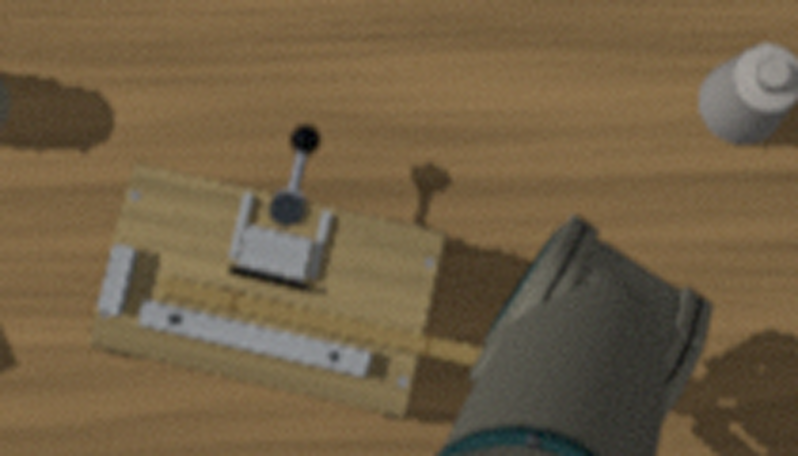

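The lath tip has moved from (200,290) to (160,280), straight, and about 20 mm remains to the stop face at (132,280).

```bash
python3 -m jog '[2,0,0,0,0,4,0,0,0,0,6,0,0,0,0,8,0,0,0,0,10,0,0,0,0,12,0,0,0,0,13.5,0,0,0,0,14.5,0,0,0,0,15.2,0,0,0,0,15.9,0,0,0,0]'; python3 -c "
from h import *
wjig()"; python3 -m jog '[0.7,0,0,0,0,1.4,0,0,0,0,2.1,0,0,0,0]'; python3 -c "
from h import *
wjig()"
```

```text
clock: 4.58
eef_pos: [466.0, -84.9, 285.2]
tool_rot: [-3.142, 0.0, 1.328]
force: [-0.9, -0.5, -0.5]
width: -0.0
t 4.58 jig [ -15.6 -178.4] tipz 112.2 Fjig [-0.72 -0.68] -0.5 yaw [-180.     0.    76.1] w -0.0
clock: 4.83
eef_pos: [466.5, -82.9, 285.2]
tool_rot: [-3.142, -0.0, 1.328]
force: [0.5, 0.3, -0.3]
width: 0.4
t 4.83 jig [ -15.6 -176.3] tipz 112.2 Fjig [0.39 0.44] -0.27 yaw [-180.    -0.    76.1] w 0.4
```

```bash
python3 -m jog '[0.7,0,0,0,0,1.4,0,0,0,0,2.1,0,0,0,0]'; python3 -c "
from h import *
wjig()
b,e=snap('top','t3')
cv2.imwrite('pics/t3z.png',cv2.resize(b[145:265,230:440],None,fx=3.8,fy=3.8,interpolation=cv2.INTER_CUBIC))"
```

```text
clock: 5.08
eef_pos: [467.0, -80.8, 285.2]
tool_rot: [-3.141, -0.0, 1.328]
force: [0.2, -0.7, -0.4]
width: -0.4
t 5.08 jig [ -15.6 -174.2] tipz 112.2 Fjig [ 0.38 -0.6 ] -0.4 yaw [-180.    -0.    76.1] w -0.4
```

View pics/t3z.png

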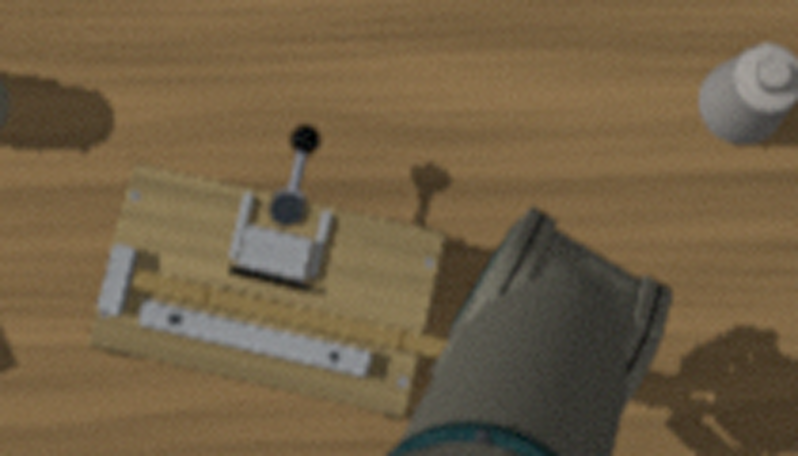

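The tip is now at (135,278), almost touching the stop, so I carry on in small steps until the force rises.

```bash
python3 -m jog '[0.5,0,0,0,0,1,0,0,0,0,1.5,0,0,0,0]'; python3 -c "
from h import *
wjig()"; python3 -m jog '[0.5,0,0,0,0,1,0,0,0,0]'; python3 -c "
from h import *
wjig()"
```

```text
clock: 5.38
eef_pos: [467.4, -79.4, 285.2]
tool_rot: [3.142, 0.0, 1.328]
force: [0.4, -0.3, -0.6]
width: -0.2
t 5.38 jig [ -15.5 -172.7] tipz 112.2 Fjig [ 0.43 -0.24] -0.57 yaw [180.    0.   76.1] w -0.2
clock: 5.55
eef_pos: [467.6, -78.4, 285.2]
tool_rot: [3.142, 0.0, 1.328]
force: [-0.4, -0.6, 1.2]
width: 0.2
t 5.55 jig [ -15.5 -171.7] tipz 112.2 Fjig [-0.26 -0.73] 1.19 yaw [180.    0.   76.1] w 0.2
```

```bash
python3 -m jog '[0.4,0,0,0,0,0.8,0,0,0,0]'|grep -E "force|pos"; python3 -m jog '[0.4,0,0,0,0,0.8,0,0,0,0]'|grep -E "force|pos"
```

```text
eef_pos: [467.8, -77.7, 285.2]
force: [-0.0, -0.3, 0.0]
eef_pos: [468.0, -76.9, 285.2]
force: [0.4, 0.6, -0.0]
```

```bash
python3 -m jog '[0.4,0,0,0,0,0.8,0,0,0,0]'|grep -E "force|pos"
```

```text
eef_pos: [468.1, -76.4, 285.2]
force: [-0.0, -2.5, -0.2]
```

```bash
python3 -m jog '[0.2,0,0,0,0,0.2,0,0,0,0]'|grep -E "force|pos"
python3 - <<'E'
from h import *
wjig()
a,e=snap('side','s3');b,e=snap('top','t4')
cv2.imwrite('pics/s3z.png',cv2.resize(a[135:275,235:365],None,fx=6,fy=4.2,interpolation=cv2.INTER_CUBIC))
cv2.imwrite('pics/t4z.png',cv2.resize(b[195:255,245:375],None,fx=6,fy=6,interpolation=cv2.INTER_CUBIC))
E
```

```text
eef_pos: [468.1, -76.3, 285.2]
force: [-1.4, -2.5, -0.4]
t 6.22 jig [ -15.6 -169.5] tipz 112.2 Fjig [-0.76 -2.81] -0.38 yaw [180.    0.   76.1] w 0.1
```

View pics/t4z.png

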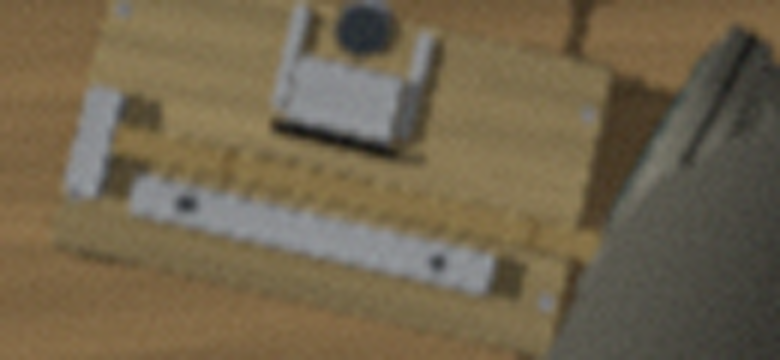

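View pics/s3z.png

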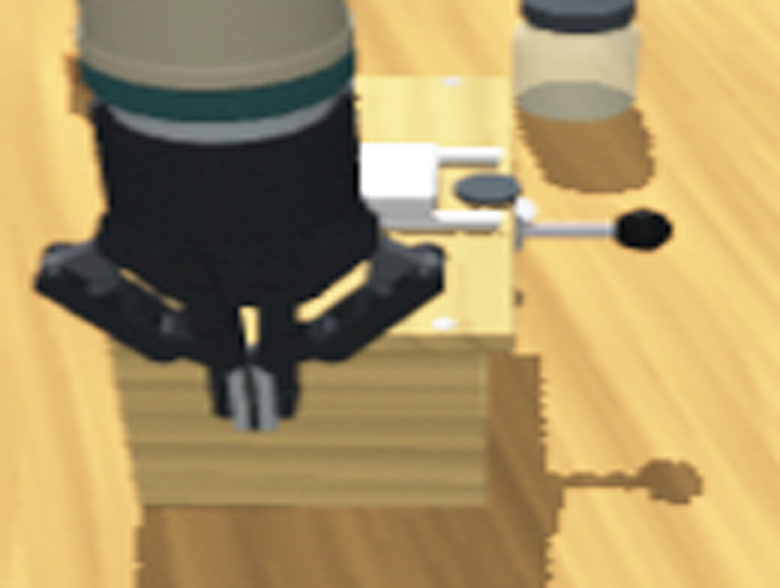

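The lath is home: its tip meets the stop at (115,140), the force reads 2.8 N, and the finger face is at about y = -159. I back off, lift, and go to the -y side of the knob's outer ball.

```bash
python3 -m jog '[-4,0,0,0,0,-16,0,0,0,0,-16,0,-40,0,0,-16,0,-60,0,0,-16,0,-60,0,0,20,40,-60,0,0,60,80,-60,0,0,100,110,-60,0,0,120,133.5,-60,0,0,120,133.5,-60,0,0,120,133.5,-60,0,0]'; python3 -c "
from h import *
wjig();plan(119,-46,82,76.08)
b,e=snap('top','t5')
cv2.imwrite('pics/t5z.png',cv2.resize(b[145:265,230:440],None,fx=3.8,fy=3.8,interpolation=cv2.INTER_CUBIC))"
```

```text
clock: 7.23
eef_pos: [630.4, 14.0, 343.9]
tool_rot: [3.139, -0.004, 1.336]
force: [0.2, 1.6, -0.5]
width: 0.0
t 7.23 jig [120.2 -42.8] tipz 170.9 Fjig [-0.21  1.62] -0.47 yaw [179.9  -0.2  76.5] w 0.0
shift [-3.5 -1.5 88.9] turn 0.4 target w [628.4  11.2 255. ]
```

View pics/t5z.png

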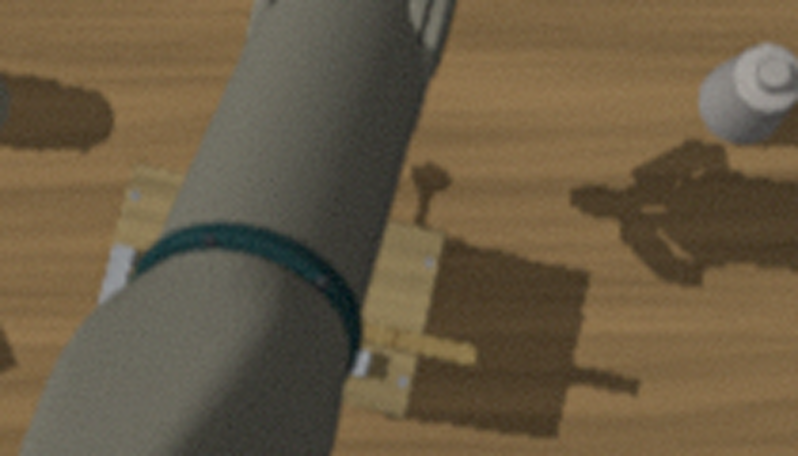

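```bash
python3 -m jog '[0,0,30,0,0,0,0,60,0,0,0,0,84,0,0,0,0,90,0,0,0,0,90,0,0,0,0,90,0,0]'; python3 -c "
from h import *
wjig()
a,e=snap('side','s6')
cv2.imwrite('pics/s6z.png',cv2.resize(a[95:235,245:405],None,fx=4.8,fy=4.2,interpolation=cv2.INTER_CUBIC))"
```

```text
clock: 7.78
eef_pos: [626.5, 7.6, 255.9]
tool_rot: [3.141, 0.0, 1.327]
force: [0.8, -0.5, -0.2]
width: -0.1
t 7.78 jig [118. -50.] tipz 82.9 Fjig [ 0.92 -0.27] -0.24 yaw [180.   0.  76.] w -0.1
```

View pics/s6z.png

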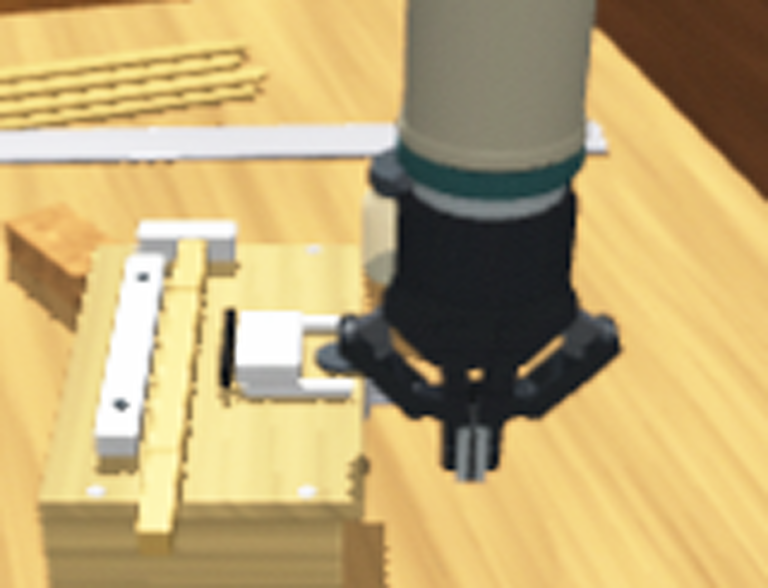

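The lath is still home, with its tip at the stop at (190,243) in the crop, and the fingers are clear beside the far edge at (470,450). I start pushing ball A.

```bash
python3 -m jog '[10,1,0,0,0,18,2,0,0,0,22,2,0,0,0,24.5,2,0,0,0,27,2,0,0,0,29,3,0,-2,0,31.3,3.4,0,-4,0,35.6,4.6,0,-8,0,40,5.4,0,-12,0,44.4,6,0,-16,0]'; python3 -c "
from h import *
wjig()"
```

```text
clock: 8.67
eef_pos: [642.8, 47.2, 255.4]
tool_rot: [-3.14, 0.004, 1.61]
force: [-1.2, -5.7, 3.1]
width: -0.0
t 8.67 jig [124.3  -7.7] tipz 82.4 Fjig [ 0.23 -5.84] 3.11 yaw [-179.9    0.2   92.2] w -0.0
```

```bash
cat >> h.py <<'E'
def c(t,off=23): t=np.radians(t);return np.array([60+60*np.cos(t)+off*np.sin(t),60*np.sin(t)-off*np.cos(t)])
def arc(t0,ts,off=23):
    a=np.radians(t0);X=np.array([-np.sin(a),np.cos(a)]);Yv=np.array([np.cos(a),np.sin(a)])
    for t in ts:
        d=c(t,off)-c(t0,off);print(t,round(d@X,1),round(d@Yv,1),t0-t)
E
python3 -c "
from h import *
arc(16,[20,24,28,32,36,40,44,48,52])"
```

```text
20 4.2 1.5 -4
24 8.6 2.6 -8
28 13.0 3.5 -12
32 17.4 4.0 -16
36 21.9 4.2 -20
40 26.4 4.2 -24
44 30.9 3.8 -28
48 35.3 3.1 -32
52 39.7 2.1 -36
```

```bash
python3 -m jog '[4.2,1.5,0,-4,0,8.6,2.6,0,-8,0,13,3.5,0,-12,0,17.4,4,0,-16,0,21.9,4.2,0,-20,0,26.4,4.2,0,-24,0]'; python3 -c "
from h import *
wjig()
a,e=snap('side','s7')
cv2.imwrite('pics/s7z.png',cv2.resize(a[95:235,245:405],None,fx=4.8,fy=4.2,interpolation=cv2.INTER_CUBIC))
wjig()"
```

```text
clock: 9.17
eef_pos: [647.2, 73.5, 255.5]
tool_rot: [3.142, 0.005, 2.028]
force: [0.5, -6.4, 0.2]
width: -0.0
t 9.17 jig [122.2  18.9] tipz 82.5 Fjig [ 2.01 -6.12] 0.23 yaw [180.    0.3 116.2] w -0.0
t 9.22 jig [121.8  20.1] tipz 82.5 Fjig [ 2.34 -4.69] 0.43 yaw [180.    0.2 116.5] w 0.0
```

View pics/s7z.png

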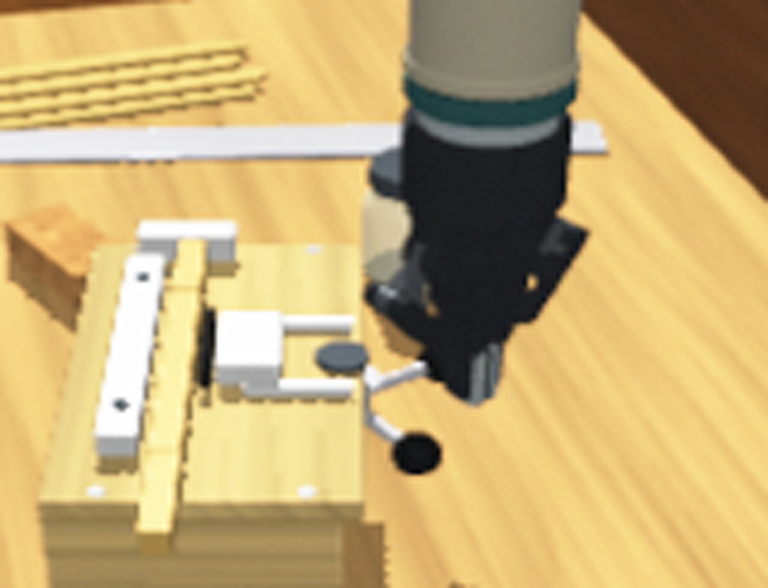

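```bash
python3 -c "
from h import *
arc(40,[44,48,52,56,58])"
```

```text
44 4.2 1.5 -4
48 8.6 2.6 -8
52 13.0 3.5 -12
56 17.4 4.0 -16
58 19.7 4.2 -18
```

```bash
python3 -m jog '[4.2,1.5,0,-4,0,8.6,2.6,0,-8,0,11,3,0,-10,0]'; python3 -c "
from h import *
wjig()";python3 -c "
from h import *
arc(50,[53,56,58])"
```

```text
clock: 9.47
eef_pos: [645.4, 85.5, 255.5]
tool_rot: [3.141, 0.004, 2.202]
force: [3.4, -6.0, -1.3]
width: 0.0
t 9.47 jig [117.6  30.2] tipz 82.5 Fjig [ 4.79 -5.02] -1.32 yaw [179.9   0.3 126.2] w 0.0
53 3.2 1.1 -3
56 6.4 2.1 -6
58 8.6 2.6 -8
```

```bash
python3 -m jog '[3.2,1.1,0,-3,0,6.4,2.1,0,-6,0,8.6,2.6,0,-8,0]'; python3 -c "
from h import *
wjig()
s=read_state()
print('tang at 58', (RJ.T@np.array(s['force'][:2]))@[-np.sin(1.01),np.cos(1.01)])
a,e=snap('side','s8')
cv2.imwrite('pics/s8z.png',cv2.resize(a[95:235,245:405],None,fx=4.8,fy=4.2,interpolation=cv2.INTER_CUBIC))"
```

```text
clock: 9.72
eef_pos: [642.8, 94.1, 255.6]
tool_rot: [3.14, 0.005, 2.341]
force: [4.1, -4.0, -2.2]
width: -0.1
t 9.72 jig [113.   37.9] tipz 82.6 Fjig [ 5.   -2.92] -2.17 yaw [179.9   0.3 134.1] w -0.1
tang at 58 -5.789619097520163
```

View pics/s8z.png

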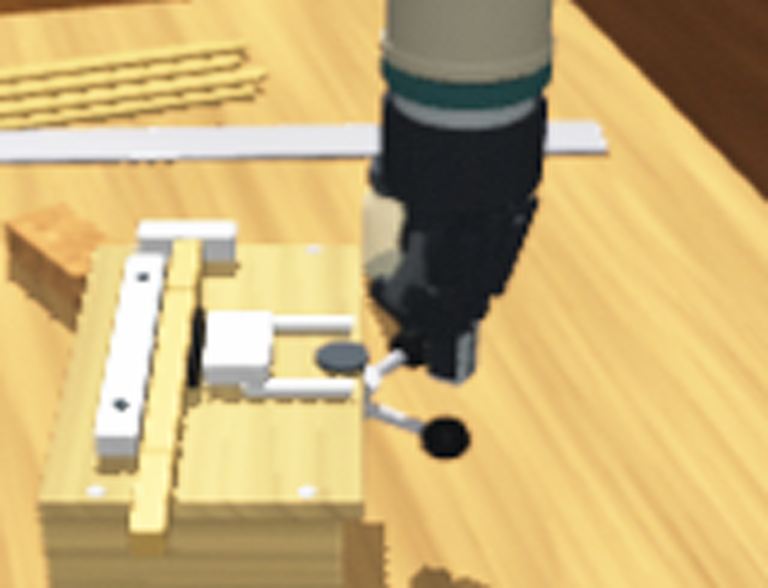

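Now the outer ball A is near 57° and ball B is at (445,438). The pad has pressed the lath towards the fence, and the lath's end is still at the stop. I switch to ball B.

```bash
python3 -c "
from h import *
plan(134,25,82,59.08);plan(99.8,-65,150,59.08);plan(99.8,-65,82,59.08)"
```

```text
shift [-25.1  -0.    0.7] turn 75.2 target w [660.1  76.5 255. ]
shift [-43.8 -94.4 -67.4] turn 75.2 target w [605.2  -2.6 323. ]
shift [-43.5 -94.5   0.6] turn 75.2 target w [605.2  -2.6 255. ]
```

```bash
python3 -m jog '[-8,0,0,0,0,-25,0,0,0,0,-25,0,-35,0,0,-25,0,-68,7,0,-27,-10,-68,14,0,-30,-28,-68,21,0,-33,-46,-68,28,0,-36,-64,-68,35,0,-40,-80,-68,42,0,-43,-90,-68,49,0,-44,-94.5,-68,56,0,-44,-94.5,-68,63,0,-44,-94.5,-68,70,0,-44,-94.5,-68,75,0,-44,-94.5,-50,75,0,-44,-94.5,-25,75,0,-44,-94.5,-5,75,0,-44,-94.5,0,75,0,-44,-94.5,0,75,0]'; python3 -c "
from h import *
wjig()
a,e=snap('side','s9')
cv2.imwrite('pics/s9z.png',cv2.resize(a[95:235,245:405],None,fx=4.8,fy=4.2,interpolation=cv2.INTER_CUBIC))"
```

```text
clock: 11.35
eef_pos: [603.5, -0.9, 253.7]
tool_rot: [-3.138, 0.001, 1.031]
force: [0.4, 0.7, 0.2]
width: -0.2
t 11.35 jig [ 97.8 -63.8] tipz 80.7 Fjig [0.19 0.73] 0.2 yaw [-1.798e+02  1.000e-01  5.910e+01] w -0.2
```

View pics/s9z.png

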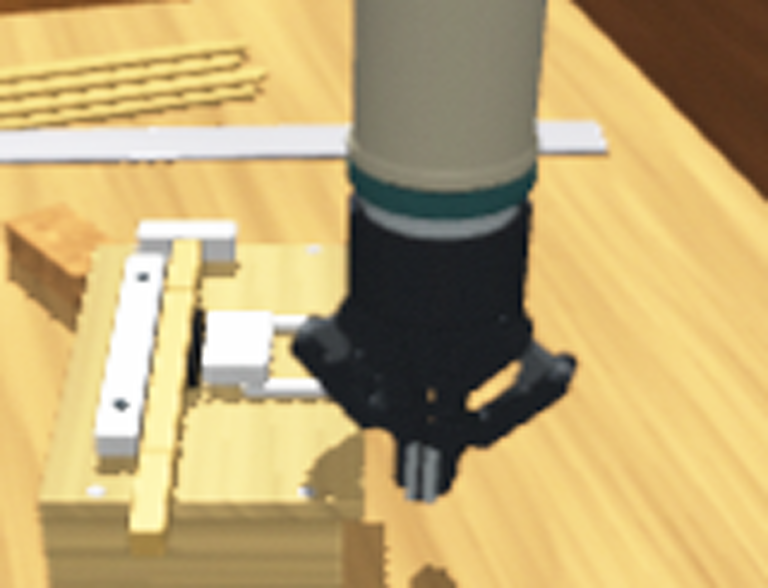

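```bash
python3 -m jog '[3,2,0,0,0,6,4,0,0,0,8,4,0,0,0,9.5,4,0,0,0,11,4,0,0,0,12.5,4,0,0,0,14,4,0,0,0,15.5,4,0,0,0]' >/dev/null
cat >> h.py <<'E'
def ten():
    s=read_state();f=RJ.T@np.array(s['force'][:2]);a=np.radians(np.degrees(s['tool_rot'][2])-76.08)
    n=np.array([-np.sin(a),np.cos(a)]);l=np.array([np.cos(a),np.sin(a)]);j=w2j(s['eef_pos'])
    print('t',round(s['clock'],2),'jig',np.round(j,1),'push',round(-f@n,2),'lat',round(-f@l,2),'fz',round(s['force'][2],2))
E
python3 -c "
from h import *
ten()"
```

```text
t 12.07 jig [107.6 -53.6] push 8.52 lat -3.9 fz 4.01
```

```bash
for i in 1; do python3 -m jog '[1.5,0,0,0,0,3,0,0,0,0]' >/dev/null; python3 -c "
from h import *
ten()"; done
```

```text
t 12.23 jig [109.1 -51.4] push 8.85 lat -5.57 fz 1.89
```

```bash
cat >> h.py <<'E'
def tq():
    s=read_state();f=-(RJ.T@np.array(s['force'][:2]));a=s['tool_rot'][2]-np.radians(76.08)
    n=np.array([-np.sin(a),np.cos(a)]);l=np.array([np.cos(a),np.sin(a)]);F=w2j(s['eef_pos'])-[60,0]
    b=F+23*n; B=b@l; s_=-B+np.sqrt(max(0,B*B-(b@b-3600))); b=b+s_*l; p=b-12*n
    T=p[0]*f[1]-p[1]*f[0]
    print('t',round(s['clock'],2),'ball ang',round(np.degrees(np.arctan2(b[1],b[0])),2),'lat off',round(s_,1),'push/lat',np.round([f@n,f@l],1),'EQUIV PUSH',round(T/60,2),'n-only',round((p[0]*n[1]-p[1]*n[0])*(f@n)/60,2))
E
python3 -c "
from h import *
tq()"
python3 -m jog '[1,0.2,0,0,0,2,0.4,0,0,0]' >/dev/null; python3 -c "
from h import *
tq()"; python3 -m jog '[1,0.2,0,0,0,2,0.4,0,0,0]' >/dev/null; python3 -c "
from h import *
tq()"
```

```text
t 12.23 ball ang -28.34 lat off -3.2 push/lat [ 8.9 -5.6] EQUIV PUSH 6.5 n-only 8.69
t 12.4 ball ang -26.5 lat off -3.5 push/lat [ 8.4 -6.2] EQUIV PUSH 6.02 n-only 8.24
t 12.57 ball ang -24.62 lat off -3.8 push/lat [ 8.7 -6.4] EQUIV PUSH 6.54 n-only 8.64
```

```bash
python3 -m jog '[0.8,0.5,0,0,0,1.6,1,0,0,0]' >/dev/null; python3 -c "
from h import *
tq()"; python3 -m jog '[0.8,0.4,0,0,0,1.6,0.8,0,0,0]' >/dev/null; python3 -c "
from h import *
tq()"
```

```text
t 12.73 ball ang -22.89 lat off -4.4 push/lat [ 7.5 -6.3] EQUIV PUSH 5.61 n-only 7.49
t 12.9 ball ang -21.19 lat off -4.9 push/lat [ 7.3 -5.2] EQUIV PUSH 5.85 n-only 7.25
```

```bash
python3 -m jog '[0.7,0.3,0,0,0,1.4,0.6,0,0,0]' >/dev/null; python3 -c "
from h import *
tq()"; python3 -m jog '[0.7,0.3,0,0,0,1.4,0.6,0,0,0]' >/dev/null; python3 -c "
from h import *
tq()
a,e=snap('side','s10')
cv2.imwrite('pics/s10z.png',cv2.resize(a[95:235,245:405],None,fx=4.8,fy=4.2,interpolation=cv2.INTER_CUBIC))"
```

```text
t 13.07 ball ang -19.73 lat off -5.3 push/lat [ 7.1 -5.6] EQUIV PUSH 5.74 n-only 7.11
t 13.23 ball ang -18.51 lat off -5.7 push/lat [ 7.9 -4.1] EQUIV PUSH 6.93 n-only 7.85
```

View pics/s10z.png

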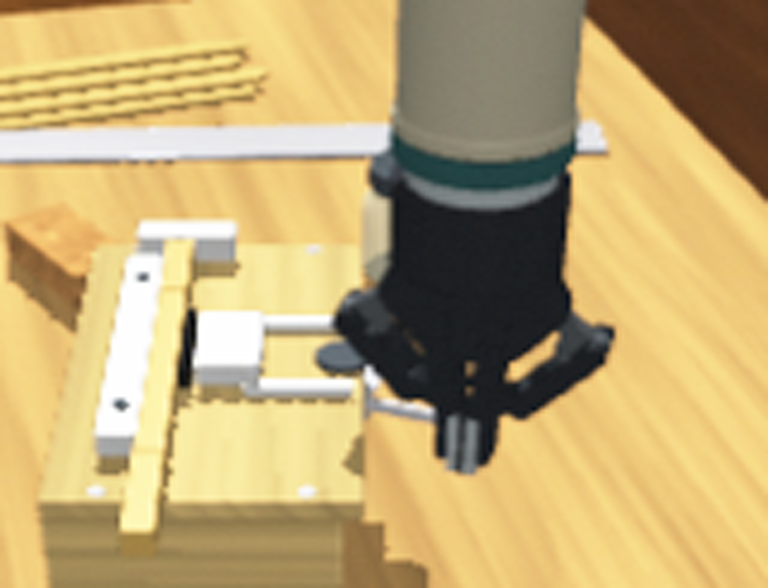

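The lath now lies against the fence with its end at the stop (180,240), and the knob force is just starting to rise at about 7 N. Before the final tightening I check by touch at the butt that it is still home.

```bash
python3 -c "
from h import *
wjig()
plan(-22,-195,160,76.08);plan(-22,-195,112.2,76.08)"
```

```text
t 13.28 jig [115.6 -42.6] tipz 83.4 Fjig [ 2.12 -9.56] 2.35 yaw [179.7   0.2  58.9] w -0.3
shift [-186.5  -86.   -76.4] turn -17.2 target w [455.7 -99.5 333. ]
shift [-186.3  -86.3  -28.6] turn -17.2 target w [455.7 -99.5 285.2]
```

```bash
python3 -m jog '[-8,0,0,0,0,-22,0,0,0,0,-22,0,-40,0,0,-22,0,-76,0,0,-50,-12,-76,-5,0,-85,-32,-76,-10,0,-120,-55,-76,-17,0,-155,-72,-76,-17,0,-180,-84,-76,-17,0,-186.5,-86,-76,-17,0,-186.5,-86,-76,-17,0,-186.5,-86,-50,-17,0,-186.5,-86,-32,-17,0,-186.5,-86,-29,-17,0,-186.5,-86,-29,-17,0]' >/dev/null; python3 -c "
from h import *
wjig()
a,e=snap('side','s11')
cv2.imwrite('pics/s11z.png',cv2.resize(a[95:235,245:405],None,fx=4.8,fy=4.2,interpolation=cv2.INTER_CUBIC))"
```

```text
t 14.53 jig [ -22.4 -191.2] tipz 110.3 Fjig [-0.94  0.19] -0.16 yaw [-179.9   -0.    76.2] w -0.2
```

View pics/s11z.png

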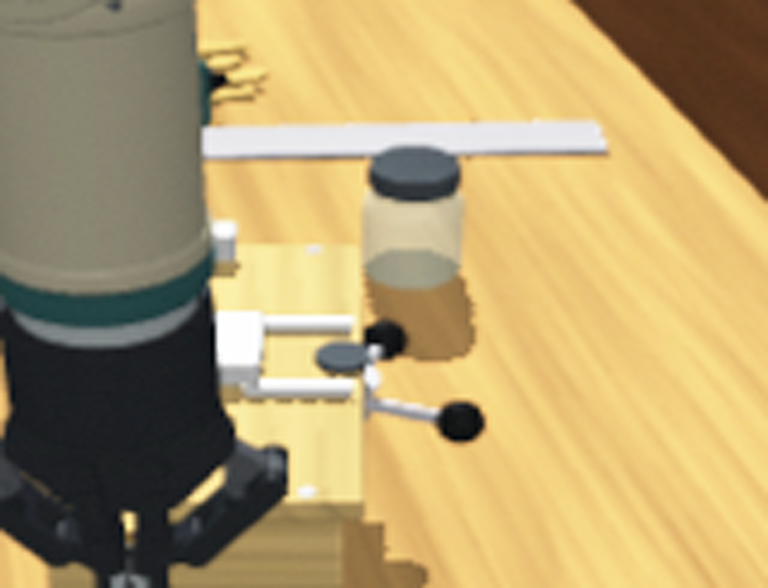

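```bash
python3 -m jog '[6,0,0,0,0,11,0,0,0,0,15,0,0,0,0,17,0,0,0,0,18,0,0,0,0,18.7,0,0,0,0]' >/dev/null; python3 -c "
from h import *
wjig()"; python3 -m jog '[0.6,0,0,0,0,1.2,0,0,0,0]' >/dev/null; python3 -c "
from h import *
wjig()"
```

```text
t 15.08 jig [ -22.7 -173. ] tipz 111.4 Fjig [ 0.   -0.57] -0.49 yaw [180.   -0.   76.1] w 0.2
t 15.25 jig [ -22.7 -172.2] tipz 111.2 Fjig [-0.54  0.41] -0.82 yaw [180.    0.   76.1] w 0.2
```

```bash
python3 -m jog '[0.7,0,0,0,0,1.4,0,0,0,0]' >/dev/null; python3 -c "
from h import *
wjig()"; python3 -m jog '[0.5,0,0,0,0,1,0,0,0,0]' >/dev/null; python3 -c "
from h import *
wjig()"
```

```text
t 15.42 jig [ -22.7 -170.9] tipz 111.2 Fjig [-0.88  0.26] -0.03 yaw [-180.    0.   76.] w -0.0
t 15.58 jig [ -22.7 -169.8] tipz 111.2 Fjig [ 0.41 -0.11] 0.2 yaw [-180.     0.    76.1] w -0.2
```

```bash
python3 -m jog '[0.3,0,0,0,0,0.6,0,0,0,0]' >/dev/null; python3 -c "
from h import *
wjig()"; python3 -m jog '[0.3,0,0,0,0,0.3,0,0,0,0]' >/dev/null; python3 -c "
from h import *
wjig()"
```

```text
t 15.75 jig [ -22.7 -169.5] tipz 111.2 Fjig [-0.83 -1.97] -0.51 yaw [180.    0.   76.1] w -0.3
t 15.92 jig [ -22.8 -169.5] tipz 111.2 Fjig [-0.71 -3.74] 0.16 yaw [1.8e+02 1.0e-01 7.6e+01] w 0.1
```

Contact came at the same y as before (-169.5), so the lath is still home. I return to ball B.

```bash
python3 -c "
from h import *
plan(108.9,-51,160,62.08);plan(108.9,-51,82.5,62.08)"
```

```text
shift [118.6 131.6 -48.9] turn 14.0 target w [617.4   8.8 333. ]
shift [118.6 131.6  28.6] turn 14.0 target w [617.4   8.8 255.5]
```

```bash
python3 -m jog '[-4,0,0,0,0,-15,0,0,0,0,-15,0,-30,0,0,-15,0,-49,0,0,5,25,-49,5,0,35,55,-49,10,0,65,85,-49,14,0,95,110,-49,14,0,112,126,-49,14,0,118.5,131.5,-49,14,0,118.5,131.5,-49,14,0,118.5,131.5,-15,14,0,118.5,131.5,15,14,0,118.5,131.5,27,14,0,118.5,131.5,28.5,14,0,118.5,131.5,28.5,14,0]' >/dev/null; python3 -c "
from h import *
wjig();tq()"
```

```text
t 17.25 jig [108.4 -51.6] tipz 82.8 Fjig [ 0.53 -0.22] 0.87 yaw [-1.799e+02  1.000e-01  6.200e+01] w 0.2
t 17.25 ball ang -28.87 lat off -1.5 push/lat [ 0.1 -0.6] EQUIV PUSH -0.18 n-only 0.08
```

```bash
python3 -m jog '[3,0,0,0,0,6,0,0,0,0,8,0,0,0,0,9,0,0,0,0,10,0,0,0,0]' >/dev/null; python3 -c "
from h import *
tq()"; python3 -m jog '[0.6,0.1,0,0,0,1.2,0.2,0,0,0]' >/dev/null; python3 -c "
from h import *
tq()"
```

```text
t 17.67 ball ang -19.14 lat off -0.3 push/lat [ 6.7 -0. ] EQUIV PUSH 6.64 n-only 6.65
t 17.83 ball ang -18.84 lat off -0.5 push/lat [7.8 1.6] EQUIV PUSH 8.21 n-only 7.77
```

```bash
python3 -m jog '[0.4,0,0,0,0,0.8,0,0,0,0]' >/dev/null; python3 -c "
from h import *
tq()"; python3 -m jog '[0.4,0,0,0,0,0.8,0,0,0,0]' >/dev/null; python3 -c "
from h import *
tq()"
```

```text
t 18.0 ball ang -18.41 lat off -0.5 push/lat [9.  0.1] EQUIV PUSH 9.0 n-only 8.99
t 18.17 ball ang -17.93 lat off -0.6 push/lat [8.2 0.2] EQUIV PUSH 8.29 n-only 8.23
```

```bash
python3 -m jog '[0.4,0,0,0,0,0.8,0,0,0,0]' >/dev/null; python3 -c "
from h import *
tq()"; python3 -m jog '[0.4,0,0,0,0,0.8,0,0,0,0]' >/dev/null; python3 -c "
from h import *
tq()"
```

```text
t 18.33 ball ang -17.43 lat off -0.6 push/lat [8.8 0.2] EQUIV PUSH 8.89 n-only 8.83
t 18.5 ball ang -16.94 lat off -0.7 push/lat [8.8 0.2] EQUIV PUSH 8.86 n-only 8.81
```

```bash
python3 -m jog '[0.4,0,0,0,0,0.8,0,0,0,0]' >/dev/null; python3 -c "
from h import *
tq()"; python3 -m jog '[0.4,0,0,0,0,0.8,0,0,0,0]' >/dev/null; python3 -c "
from h import *
tq()"
```

```text
t 18.67 ball ang -16.43 lat off -0.8 push/lat [ 9.8 -0.9] EQUIV PUSH 9.56 n-only 9.79
t 18.83 ball ang -15.91 lat off -0.9 push/lat [10.2 -0.6] EQUIV PUSH 10.02 n-only 10.17
```

```bash
python3 -m jog '[0.4,0,0,0,0,0.8,0,0,0,0]' >/dev/null; python3 -c "
from h import *
tq()"; python3 -m jog '[0.4,0,0,0,0,0.8,0,0,0,0]' >/dev/null; python3 -c "
from h import *
tq()"
```

```text
t 19.0 ball ang -15.42 lat off -1.0 push/lat [10.7 -0.3] EQUIV PUSH 10.67 n-only 10.73
t 19.17 ball ang -14.89 lat off -1.0 push/lat [12.2  0.2] EQUIV PUSH 12.24 n-only 12.2
```

The force rose steadily from 8.3 to 10.7 and then 12.2 N over 3°. A straight-line fit puts the turning push at about 11.4 N here, so I stop, back off and lift away.

```bash
python3 -m jog '[-4,0,0,0,0,-14,0,0,0,0,-26,0,0,0,0,-26,0,-35,0,0,-26,0,-75,0,0,-30,0,-110,0,0,-55,0,-140,0,0,-90,0,-160,0,0,-130,0,-170,0,0,-170,0,-170,0,0,-200,0,-170,0,0,-200,0,-170,0,0,-200,0,-170,0,0]'; python3 -c "
from h import *
x=[-17.93,-17.43,-16.94,-16.43,-15.91,-15.42,-14.89];y=[8.29,8.89,8.86,9.56,10.02,10.67,12.24]
p=np.polyfit(x,y,1);print(p,np.polyval(p,-14.89))
a,e=snap('side','s12');b,e=snap('top','t12')
cv2.imwrite('pics/s12z.png',cv2.resize(a[95:235,245:405],None,fx=4.8,fy=4.2,interpolation=cv2.INTER_CUBIC))
cv2.imwrite('pics/t12z.png',cv2.resize(b[145:265,180:390],None,fx=3.8,fy=3.8,interpolation=cv2.INTER_CUBIC))"
```

```text
clock: 20.25
eef_pos: [530.8, -153.9, 426.2]
tool_rot: [3.141, -0.001, 1.079]
force: [0.4, 0.8, 0.2]
width: -0.1
[ 1.17206754 29.03702331] 11.584937711396798
```

View pics/s12.png

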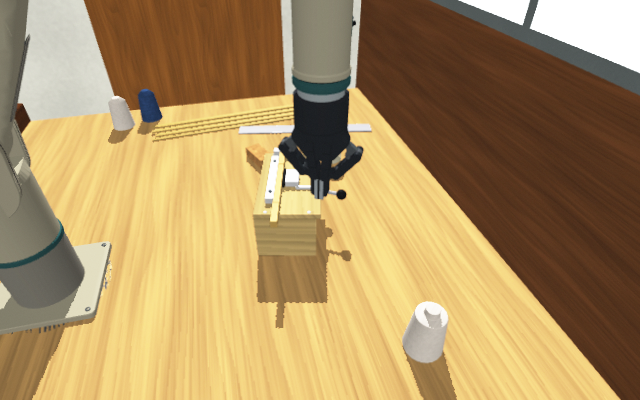

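View pics/t12z.png

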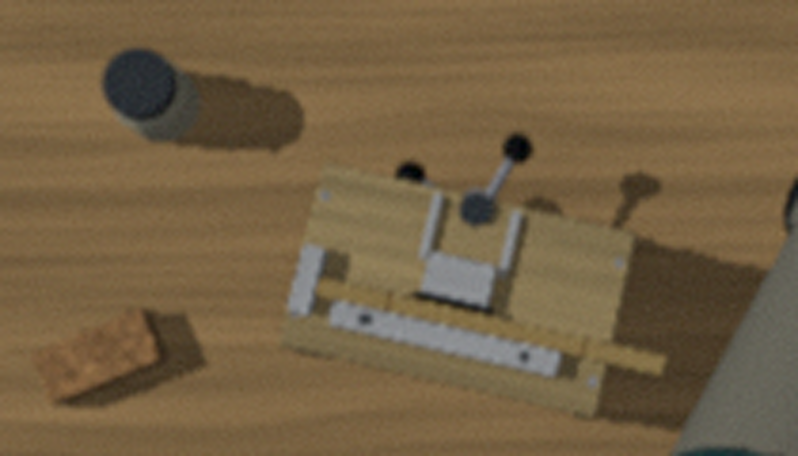

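View pics/s12z.png

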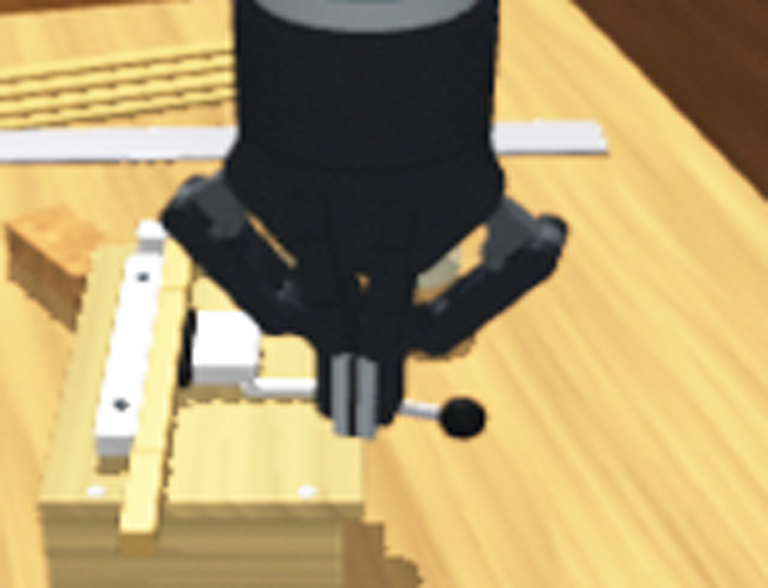

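The top crop shows the lath end touching the stop at (318,288), with the lath pinned between pad and fence. The jar (140,85) and cork (100,355) are where they started, and the cone (426,332 in the side view) is too. The gripper is clear, so I hand in.

```bash
python3 -c "
from h import *
print(finish_job());wjig()"
```

```text
the job is handed in; nothing more can be done
None
the job is handed in; nothing more can be done
```

The lath is home against the end stop and clamped there, and I handed the job in at about 20 s with the robot touching nothing. The hand-in gives no verdict, so what follows is from my own checks.

**Sliding it home:** I pushed the lath with closed fingers until the force at the stop reached about 3 N. I touched the butt again after the jaw had moved the lath over to the fence. Contact came at the same place (tool at jig y -169.5), so it had not drifted.

**Clamping:** I turned the knob anticlockwise about 75° in all, using two balls in turn. It turned freely at about 6 N. Over the last 3° the push rose from about 8.3 N to a last reading of 12.2 N. A straight-line fit puts the push at about 11.6 N where I stopped. The last reading is about 0.7 N above that fit, and single readings are noisy by about 0.5 N. All of them were well under 16 N.

**Last pictures:** The lath end is at the stop and the lath is held between the pad and the fence. The cone, jar and cork block are where they started. I did not test the clamp by pulling on the lath.

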